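# Reverse the backward filter cartridge in its housing

### The arm

A 6-joint arm with a two-finger parallel gripper is mounted at the origin on the work surface. World frame = base frame: x ahead of the robot, y to its left, z up, the work surface at z = 0. Lengths are in m, angles in rad, forces in N, time in s.
With the tool pointing down it reaches from about 0.375 to 0.9 m from the base axis. Payload 3.1 kg.
Tool frame: the origin (TCP) lies midway between the tips of the shut fingers; the grasp point (between the pads) lies 19 mm behind it (manip.grasp_offset is the distance from the TCP to the grasp point, in m); z points along the fingers, y is the line along which they close (so a half turn about z gives the same grasp; the last joint's range is limited). The gripper opens to 85 mm and grips with 20 to 120 N. Pads are 22 mm wide; open, the fingers measure 114 mm over their backs; the gripper's body (76 mm by 85 mm) begins 54 mm behind the grasp point. The pads swing forward as they close: fully open they stand 13 mm farther back than shut.
Start: joints at [1.004, 0.527, 1.433, -0, 1.181, -0.178], TCP at [0.236, 0.579, 0.231] pointing down, gripper open.
Joint ranges: [-3.08, 3.08], [-0.75, 2.2], [0.22, 2.44], [-1.43, 4.57], [0, 2.65], [-2.85, 2.85]. Speed limits (rad/s): [2.79, 2.79, 3.14, 3.14, 3.14, 3.14].

### API

Orientations are given as a unit quaternion [x, y, z, w].
In Python, from station import sensors, cams, order, manip gives the robot as it stands.
- The arm moves only by the tool move_arm, never from a script. Its argument "targets" is a list of rows, each an object of numbers: "dx", "dy", "dz": the shift along the world's x, y, z normalised to -1 to 1, where 1 is 25 mm; "rx", "ry", "rz": the turn, a rotation vector about the world's x, y, z normalised to -1 to 1, where 1 is 30 degrees. A call has exactly 10 rows; each row shifts and turns the commanded pose from where the row before left it; what a row does not reach is not made up. A row lasts 1/8 s, in which the tool goes at most 62.5 mm and 10.7 degrees, less where a joint would pass 70% of its speed; a pose out of reach is approached as far as the arm can. A call with a number of a shift or a turn outside -1 to 1 is refused whole. A call with a gripper value outside its range is refused whole. "claw" is the opening in per cent of the stroke, from 0 (shut) to 100 (fully open), set as the call begins (left out, the last holds). The fingers move at their own pace and stop on an object; "newtons" is the grip in N (left out, the last holds). Time passes only in rows, so rows that do not move let the fingers close, or fill a call up. It gives the time, the measured TCP pose, the force, the opening and the grip force at its end, in the units of the state.
- sensors.sense(): the state, without advancing time (a new reading comes with each control period).
- cams.snapshot(name): name is "side" or "top" or "wrist"; returns the picture (480x640x3 uint8, red, green, blue); there is no depth.
- cams.camera_model(name): a dict with "fx", "fy", "cx", "cy" (pixels), "extrinsics" (4x4, takes a point from world to camera coordinates). Camera axes: x right, y down, z forward; pixel columns grow to the right and rows downward; lengths in m; the calibration is good to about 2 mm. The wrist camera is an equidistant fisheye: a pixel r from the principal point sees the ray r / f radians off the axis. A picture is of the moment at which its call begins: read the wrist's pose just before it. camera_model takes no time and is no camera call; for the wrist camera it gives the pose at the moment of the call.
- order.sign_off(): hands the job in; it is judged then, once.
The state is a dict: "t": time; "q": joint angles; "qd": joint speeds; "tau": joint torques, N m; "tcp_pos": TCP position; "tool_rot": TCP orientation; "force": force on the tool from outside, world axes, zero at the start; "ft_torque": the same for the moment, N m; "finger_gap": opening from 0.0 (shut) to 1.0 (fully open); "gripper_force": force on a finger pad.
Only numpy, scipy, OpenCV 4.12 (cv2) and the standard library are available. Lean on these libraries where they do the work, as an engineer would, in place of code of your own. Each camera call takes 0.05 s, during which the arm holds its last target. There are 200 camera calls.

### The job

The air filter cartridge was put into its housing backwards, with its round stub sticking out. Slide the gate fully aside, slide the cartridge right out of the sleeve, set it down and take it by its other end, and slide it back in the other way round, stub first and the same side up, until it is fully home; then slide the gate fully shut in front of it. Leave the other things on the table where they stand.

Things in the scene. Friction and masses are not known exactly. Their poses are not given: they have to be found in the camera images.
- housing: Fixed grey filter housing. Origin on the table (z=0) below the middle of the sleeve's mouth; +x points into the sleeve, z up. A flat steel bed, top at z=8 mm, runs from x=-270 to 110 mm, y=-47 to 47 mm; the cartridge slides on it along x. A side wing of the bed (x=-131 to -69, y up to 155 mm) carries the gate.
- sleeve_mouth (a point): Middle of the sleeve mouth's floor: housing (0, 0, 8) mm, same axes. The sleeve is a tunnel 54 mm wide (y) and 50 mm high inside, walls 4 mm, roof top at z=62 mm above the table with a 22 mm slot along its middle. Sides and roof flare out at the mouth as a lead-in: lips reach x=-11 mm, are 68 mm apart outside, and are at most 67 mm above the table.
- back_stop (a point): Middle of the rigid back stop that closes the sleeve's inner end: housing (90, 0, 31) mm, same axes.
- gate (a joint): Sliding gate (m), runs stiffly (2 N), stays where left. 0 = shut, 0.09 = fully aside, moving along housing +y; starts 0 to 12 mm from shut. Aluminium blade, 36 mm wide (y), at housing x=-80 to -74 mm, 34 mm high above the table; a flat foot, top 15 mm above the table, runs out to x=-118 mm and carries the grip. A cartridge fully home ends 4 mm short of the blade.
- gate_grip (a point): Point on the axis of the gate's black upright grip, 53 mm above the table, at housing x=-111 mm, y=joint value; axes as the housing. The grip is a bar 12 mm (x) by 22 mm (y), its top 71 mm above the table, free on all sides above the foot.
- cartridge: Loose white plastic filter cartridge, 0.15 to 0.31 kg: a box 145 (x) by 50 (y) by 46 mm (z), origin at the centre of its underside, z up, +x towards a round stub on that end. Starts in the sleeve on the bed, x axis opposite to the housing's, inner end within 2 mm of the back stop; 55 mm of box and the stub stick out. Reversed and home: x axes agree, stub on the stop, 70 mm of box sticks out.
- stub_tip (a point): Centre of the end face of the cartridge's round stub (30 mm diameter, 15 mm long): cartridge (87.5, 0, 23) mm. Overall length with stub 160 mm.
- grille_face (a point): Centre of the cartridge's other end, flat with a dark louvred grille: cartridge (-72.5, 0, 23) mm. Dark louvre lines also cross the top near this end.
- thinner_bottle: Bystander: closed black bottle, 72 mm diameter, 170 mm high, origin at its foot.
- mixing_cup: Bystander: clear open cup, 80 mm across, 95 mm high, origin at its foot.
- tape_roll: Bystander: roll of masking tape lying flat, 104 mm across, 30 mm high, origin under its centre.
- hardener_can: Bystander: metal can, 68 mm diameter, 80 mm high, origin at its foot.
Things that resemble listed ones, but are neither listed nor needed, are in the scene too. There is more than one size of the cartridge; the one meant has the size given above.

How it is judged:
On the way, in this order (a step that is already met when the one before it is completed fails the run):
1. the gate is slid aside (at least 65 mm) (value of joint gate above 0.065 m), for 0.2 s.
2. the cartridge is wholly out of the sleeve (x of each of grille_face, stub_tip in the frame of housing below -0.01 m), for 0.2 s.
3. the cartridge is back in the sleeve, stub first, fully home (x of stub_tip in the frame of housing above 0.084 m and x of grille_face in the frame of housing below -0.06 m and y of stub_tip in the frame of housing between -0.006 and 0.006 m and angle between cartridge's own z axis and vertical below 0.12 rad), for 0.2 s.
4. the gate is shut (value of joint gate below 0.006 m), for 0.2 s.
At the end, for the whole second after the job is handed in: The cartridge lies at rest in the sleeve, same side up, stub inward, its stub tip within 6 mm of the back stop and the grille outward; the gate is shut to within 6 mm; no bystander is more than 30 mm from where it started (all of step 3 and value of joint gate below 0.006 m and linear speed of cartridge below 0.02 m/s and distance of each of thinner_bottle, mixing_cup, tape_roll, hardener_can from where it was at the start of the episode below 0.03 m); the robot touches nothing.
It fails at once if the thinner bottle is moved by more than 30 mm or tipped (distance of thinner_bottle from where it was at the start of the episode above 0.03 m or angle between thinner_bottle's own z axis and vertical above 0.4 rad).
It fails at once if the mixing cup is moved by more than 30 mm or tipped (distance of mixing_cup from where it was at the start of the episode above 0.03 m or angle between mixing_cup's own z axis and vertical above 0.4 rad).
It fails at once if the tape roll is moved by more than 30 mm or tipped (distance of tape_roll from where it was at the start of the episode above 0.03 m or angle between tape_roll's own z axis and vertical above 0.4 rad).
It fails at once if the hardener can is moved by more than 30 mm or tipped (distance of hardener_can from where it was at the start of the episode above 0.03 m or angle between hardener_can's own z axis and vertical above 0.4 rad).
It also fails if it takes over 72 s, if anything falls off the work surface, if the arm or the gripper's body presses on something with over 40 N, if the wrist force passes 120 N, or if a joint passes its speed limit or range.

## Working session

There is one attempt and no reset: what is moved stays moved. The work goes in short steps, Python scripts to look and compute and a tool call to move; the robot and the scene stay as the last step left them, time stands still between calls to the robot, and variables do not carry over. Pictures are saved under pics/ and viewed, at most 10 in all, crops included, and the job is handed in when it is done.

Besides the shell and the picture viewer there is one more tool, called in YAML: its name, and indented under it one key for each argument. move_arm: Moves the arm, as the interface text tells. Scaled input: -1 to 1 covers 25 mm each way for a shift and 30 degrees each way for a turn. Its arguments: {"type":"object","properties":{"targets":{"type":"array"},"claw":{"type":"number"},"newtons":{"type":"number"}},"required":["targets"]}

```bash
mkdir -p pics; python3 - <<'E'
from station import sensors,cams,manip
import cv2,json,numpy as np
np.set_printoptions(precision=4,suppress=True)
for n in("top","side"):
    cv2.imwrite(f"pics/{n}0.png",cams.snapshot(n)[:,:,::-1]);print(n,cams.camera_model(n))
s=sensors.sense();print(s);print(cams.camera_model("wrist"))
print([a for a in dir(manip) if a[0]!='_'],manip.grasp_offset)
E
```

```text
top {'fx': 592.0265852601069, 'fy': 592.0265852601069, 'cx': 319.13645464204035, 'cy': 239.73233371205495, 'extrinsics': array([[ 0.0187, -0.9995,  0.0264, -0.043 ],
       [-0.985 , -0.0229, -0.1707,  0.5866],
       [ 0.1713, -0.0228, -0.985 ,  1.1943],
       [ 0.    ,  0.    ,  0.    ,  1.    ]])}
side {'fx': 483.7259216239046, 'fy': 483.7259216239046, 'cx': 318.8933726577332, 'cy': 240.5899618426166, 'extrinsics': array([[ 0.9527, -0.3038,  0.0087, -0.564 ],
       [-0.2022, -0.6551, -0.728 ,  0.1849],
       [ 0.2269,  0.6918, -0.6855,  1.0938],
       [ 0.    ,  0.    ,  0.    ,  1.    ]])}
{'t': 0.1, 'q': array([ 1.0045,  0.5284,  1.4338, -0.    ,  1.1814, -0.1785]), 'qd': array([-0.0008, -0.002 , -0.002 ,  0.0001, -0.0005, -0.0005]), 'tau': array([ -0.0003, -44.3303, -17.8586,  -0.0002,   0.0039,   0.    ]), 'tcp_pos': array([0.2359, 0.578 , 0.2304]), 'tool_rot': array([ 0.1927,  0.9813, -0.0009, -0.0003]), 'force': array([ 1.1782,  0.3323, -0.9865]), 'ft_torque': array([-0.0101,  0.0162, -0.0578]), 'gripper_force': 0.0, 'finger_gap': 0.9984541883146384}
{'fx': 371.64829954431775, 'fy': 371.64829954431775, 'cx': 318.22604484747677, 'cy': 238.220875803116, 'extrinsics': array([[ 0.3793,  0.9253, -0.0039, -0.6229],
       [ 0.8881, -0.3629,  0.2822, -0.0367],
       [ 0.2597, -0.1105, -0.9593,  0.3816],
       [ 0.    ,  0.    ,  0.    ,  1.    ]])}
['PlanningError', 'grasp_offset'] 0.0187
```

View pics/top0.png

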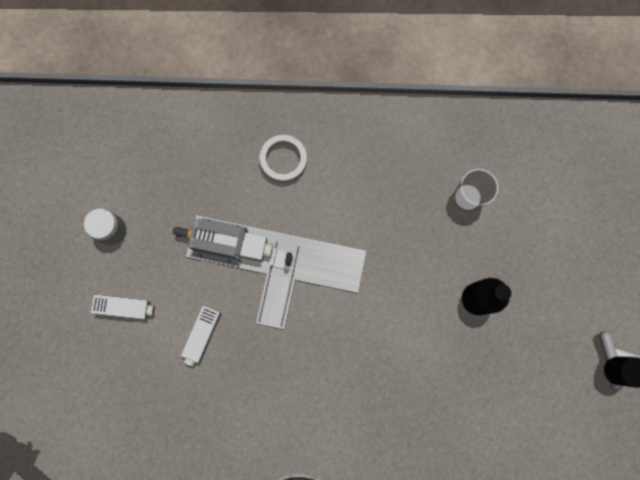

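View pics/side0.png

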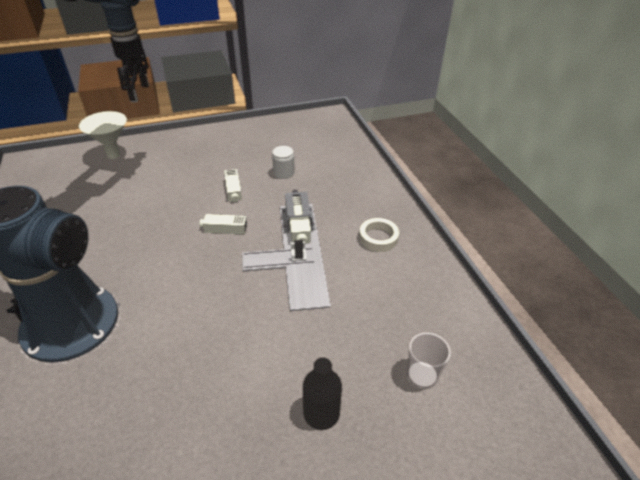

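Top view: the bed runs from its open end at (365,248)–(360,292) left to the sleeve at (190,240). The gate wing points down to (270,327), the black grip is at (289,259), and the stub is at (268,250). The other cartridges, at (120,307) and (200,335), are decoys. I'll zoom in for the corners.

```bash
python3 - <<'E'
import cv2
i=cv2.imread("pics/top0.png")[205:335,180:380]
cv2.imwrite("pics/top0c.png",cv2.resize(i,None,fx=4,fy=4,interpolation=cv2.INTER_CUBIC))
E
```

```text
(no output)
```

View pics/top0c.png

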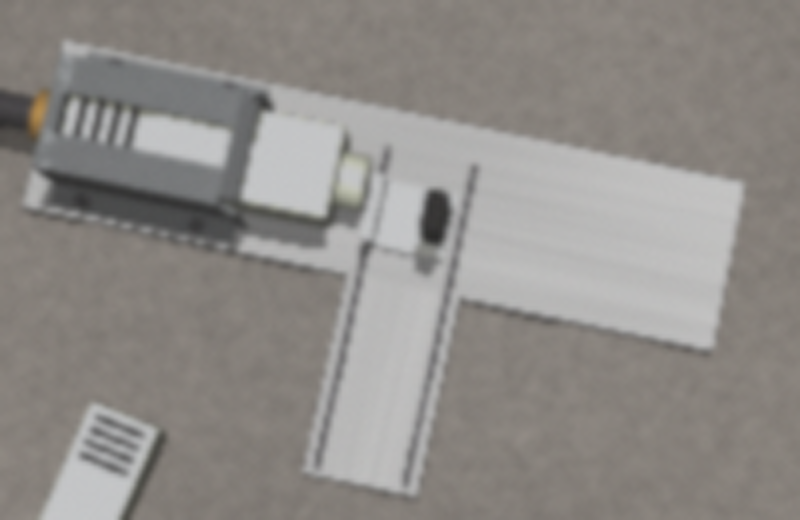

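```bash
cat > h.py <<'E'
import numpy as np,cv2
from scipy.optimize import least_squares
from scipy.spatial.transform import Rotation as R
from station import sensors,cams
np.set_printoptions(precision=4,suppress=True)
def proj(n,P,c=None):
    c=c or cams.camera_model(n);E=np.array(c["extrinsics"]);p=np.atleast_2d(P)@E[:3,:3].T+E[:3,3]
    return p[:,:2]/p[:,2:]*c["fx"]+[c["cx"],c["cy"]]
def back(n,uv,z):
    c=cams.camera_model(n);E=np.array(c["extrinsics"]);o=-E[:3,:3].T@E[:3,3]
    d=E[:3,:3].T@np.array([(uv[0]-c["cx"])/c["fx"],(uv[1]-c["cy"])/c["fx"],1]);return (o+d*(z-o[2])/d[2])
def h2w(h,P):
    x,y,a=h;P=np.atleast_2d(P).astype(float);c,s=np.cos(a),np.sin(a)
    return np.c_[x+c*P[:,0]-s*P[:,1],y+s*P[:,0]+c*P[:,1],P[:,2]]
def w2h(h,P): 
    x,y,a=h;P=np.atleast_2d(P)-[x,y,0];c,s=np.cos(a),np.sin(a)
    return np.c_[c*P[:,0]+s*P[:,1],-s*P[:,0]+c*P[:,1],P[:,2]]
E
python3 - <<'E'
from h import *
P=np.array([[-270,-47,8],[-270,47,8],[110,-47,8],[110,47,8],[-131,155,8],[-69,155,8],[-131,47,8]])/1000
uv=(np.array([[744,183],[713,350],[66,42],[24,210],[416,493],[306,470],[460,300]])+.5)/4-.5+[180,205]
f=lambda h:(proj("top",h2w(h,P))-uv).ravel()
r=least_squares(f,[.6,.1,1.4]);h=r.x;print(h,np.degrees(h[2]),r.fun)
W=lambda u,v:(((u+.5)/4-.5+180),((v+.5)/4-.5+205))
print("grip top",w2h(h,back("top",W(436,215),.071)))
print("stub tip", w2h(h,back("top",W(368,181),.031)), "box top corners",w2h(h,back("top",W(346,122),.054)),w2h(h,back("top",W(328,218),.054)))
for n,u,z in(("tape",(283,159),.03),("can",(101,223),.08),("cuprim",(479,188),.095),("bottle",(487,297),.1),("decoy1",(120,307),.04),("decoy2",(200,335),.04)):
    p=back("top",u,z);print(n,p,w2h(h,p))
np.save("h.npy",h)
E
```

```text
[0.5777 0.1393 1.3878] 79.51778287609396 [ 0.6537 -0.4877  0.2427  0.0968 -0.6076 -0.4179 -0.4195 -0.6413  0.5694
  1.0022 -0.5649  0.8115  0.1385 -0.4974]
grip top [[-0.112  0.014  0.071]]
stub tip [[-0.0707 -0.0018  0.031 ]] box top corners [[-0.0547 -0.0267  0.054 ]] [[-0.0565  0.0247  0.054 ]]
tape [0.7684 0.0512 0.03  ] [[-0.052  -0.2035  0.03  ]]
can [0.6067 0.4164 0.08  ] [[0.2777 0.022  0.08  ]]
cuprim [ 0.6964 -0.3593  0.095 ] [[-0.4688 -0.2074  0.095 ]]
bottle [ 0.4704 -0.3677  0.1   ] [[-0.5181  0.0133  0.1   ]]
decoy1 [0.4389 0.3773 0.04  ] [[0.2087 0.1798 0.04  ]]
decoy2 [0.385 0.21  0.04 ] [[0.0345 0.2023 0.04  ]]
```

```bash
cat >> h.py <<'E'
h=np.load("h.npy") if __import__("os").path.exists("h.npy") else None
def delta(hx,hy,z,toolydeg,tcp=None):
    "shift in units of 25 mm and turn about z in units of 30 deg from the measured pose to housing point"
    s=sensors.sense();T=h2w(h,[[hx,hy,z]])[0]
    Rm=R.from_quat(s["tool_rot"]).as_matrix();ty=np.degrees(np.arctan2(Rm[1,1],Rm[0,1]))
    g=np.degrees(h[2])+toolydeg
    print("t",s["t"],"at h",w2h(h,s["tcp_pos"])*1000,"tooly rel",ty-np.degrees(h[2]),"toolz",Rm[:,2],"q6",s["q"][5],"F",s["force"],"gap",s["finger_gap"],s["gripper_force"])
    print("delta units",(T-s["tcp_pos"])/.025,"turn",((g-ty+180)%360-180)/30)
E
python3 - <<'E'
from h import *
print(np.array([np.cos(h[2]),np.sin(h[2])]))
delta(-.111,.012,.12,-90)
E
```

```text
[0.1819 0.9833]
t 0.1 at h [[369.1879 415.9004 230.4355]] tooly rel -11.734497066799378 toolz [-0.001  -0.0017 -1.    ] q6 -0.1785035685120125 F [ 1.1782  0.3323 -0.9865] gap 0.9984541883146384 0.0
delta units [ 12.392  -21.8262  -4.4174] turn -2.608850097773354
```

move_arm:
  targets:
    - {"dx":0.5,"dy":-0.95,"rz":-0.26}
    - {"dx":0.5,"dy":-0.95,"rz":-0.26}
    - {"dx":0.5,"dy":-0.95,"rz":-0.26}
    - {"dx":0.5,"dy":-0.95,"rz":-0.26}
    - {"dx":0.5,"dy":-0.95,"rz":-0.26}
    - {"dx":0.5,"dy":-0.95,"rz":-0.26}
    - {"dx":0.5,"dy":-0.95,"rz":-0.26}
    - {"dx":0.5,"dy":-0.95,"rz":-0.26}
    - {"dx":0.5,"dy":-0.95,"rz":-0.26}
    - {"dx":0.5,"dy":-0.95,"rz":-0.26}
  claw: 100

```text
schema error: expected keys dx, dy, dz, rx, ry, rz
```

move_arm:
  targets:
    - {"dx":0.55,"dy":-1}
    - {"dx":0.55,"dy":-1}
    - {"dx":0.6,"dy":-1}
    - {"dx":0.6,"dy":-1}
    - {"dx":0.7,"dy":-1}
    - {"dx":0.7,"dy":-1}
    - {"dx":0.7,"dy":-1}
    - {"dx":0.7,"dy":-1}
    - {"dx":0.7,"dy":-1,"dz":-0.5}
    - {"dx":0.7,"dy":-1,"dz":-0.9}

```text
schema error: expected keys dx, dy, dz, rx, ry, rz
```

```bash
python3 - <<'E'
from h import *
delta(-.111,.012,.12,-90)
E
```

```text
t 0.1 at h [[369.1879 415.9004 230.4355]] tooly rel -11.734497066799378 toolz [-0.001  -0.0017 -1.    ] q6 -0.1785035685120125 F [ 1.1782  0.3323 -0.9865] gap 0.9984541883146384 0.0
delta units [ 12.392  -21.8262  -4.4174] turn -2.608850097773354
```

All six keys are required in every row.

move_arm:
  targets:
    - {"dx":0.5,"dy":-0.95,"dz":0,"rx":0,"ry":0,"rz":-0.26}
    - {"dx":0.5,"dy":-0.95,"dz":0,"rx":0,"ry":0,"rz":-0.26}
    - {"dx":0.5,"dy":-0.95,"dz":0,"rx":0,"ry":0,"rz":-0.26}
    - {"dx":0.5,"dy":-0.95,"dz":0,"rx":0,"ry":0,"rz":-0.26}
    - {"dx":0.5,"dy":-0.95,"dz":0,"rx":0,"ry":0,"rz":-0.26}
    - {"dx":0.5,"dy":-0.95,"dz":0,"rx":0,"ry":0,"rz":-0.26}
    - {"dx":0.5,"dy":-0.95,"dz":0,"rx":0,"ry":0,"rz":-0.26}
    - {"dx":0.5,"dy":-0.95,"dz":0,"rx":0,"ry":0,"rz":-0.26}
    - {"dx":0.5,"dy":-0.95,"dz":0,"rx":0,"ry":0,"rz":-0.26}
    - {"dx":0.5,"dy":-0.95,"dz":0,"rx":0,"ry":0,"rz":-0.26}
  claw: 100

```text
t: 1.35
tcp_pos: [0.3614, 0.3401, 0.231]
tool_rot: [0.769, 0.64, -0.0, -0.0]
force: [-0.4, -0.0, 0.0]
finger_gap: 1.004
gripper_force: 0.0
```

move_arm:
  targets:
    - {"dx":0.55,"dy":-1,"dz":0,"rx":0,"ry":0,"rz":0}
    - {"dx":0.55,"dy":-1,"dz":0,"rx":0,"ry":0,"rz":0}
    - {"dx":0.6,"dy":-1,"dz":0,"rx":0,"ry":0,"rz":0}
    - {"dx":0.6,"dy":-1,"dz":0,"rx":0,"ry":0,"rz":0}
    - {"dx":0.7,"dy":-1,"dz":0,"rx":0,"ry":0,"rz":0}
    - {"dx":0.7,"dy":-1,"dz":0,"rx":0,"ry":0,"rz":0}
    - {"dx":0.7,"dy":-1,"dz":0,"rx":0,"ry":0,"rz":0}
    - {"dx":0.7,"dy":-1,"dz":0,"rx":0,"ry":0,"rz":0}
    - {"dx":0.7,"dy":-1,"dz":-0.5,"rx":0,"ry":0,"rz":0}
    - {"dx":0.7,"dy":-1,"dz":-0.9,"rx":0,"ry":0,"rz":0}

```text
t: 2.6
tcp_pos: [0.5249, 0.0902, 0.1964]
tool_rot: [0.767, 0.641, 0.001, 0.001]
force: [0.2, 0.4, 0.2]
finger_gap: 1.0
gripper_force: 0.0
```

```bash
python3 - <<'E'
from h import *
delta(-.111,.012,.12,-90)
E
```

```text
t 2.6 at h [[-57.9148  43.0163 196.4122]] tooly rel -89.73835769252891 toolz [ 0.002 -0.    -1.   ] q6 0.13857602858679466 F [0.2265 0.3712 0.1956] gap 1.0002435476655334 0.0
delta units [ 0.8336 -2.3137 -3.0565] turn -0.008721410249036884
```

move_arm:
  targets:
    - {"dx":0.2,"dy":-0.6,"dz":-0.5,"rx":0,"ry":0,"rz":0}
    - {"dx":0.2,"dy":-0.6,"dz":-0.5,"rx":0,"ry":0,"rz":0}
    - {"dx":0.23,"dy":-0.6,"dz":-0.5,"rx":0,"ry":0,"rz":0}
    - {"dx":0.2,"dy":-0.51,"dz":-0.5,"rx":0,"ry":0,"rz":0}
    - {"dx":0,"dy":0,"dz":-0.8,"rx":0,"ry":0,"rz":0}
    - {"dx":0,"dy":0,"dz":-0.8,"rx":0,"ry":0,"rz":0}
    - {"dx":0,"dy":0,"dz":-0.8,"rx":0,"ry":0,"rz":0}
    - {"dx":0,"dy":0,"dz":-0.8,"rx":0,"ry":0,"rz":0}
    - {"dx":0,"dy":0,"dz":-0.8,"rx":0,"ry":0,"rz":0}
    - {"dx":0,"dy":0,"dz":-0.26,"rx":0,"ry":0,"rz":0}

```text
t: 3.85
tcp_pos: [0.5439, 0.0333, 0.0385]
tool_rot: [0.767, 0.641, -0.001, -0.001]
force: [-0.6, -0.2, -0.6]
finger_gap: 1.003
gripper_force: 0.0
```

move_arm:
  targets:
    - {"dx":0,"dy":0,"dz":0,"rx":0,"ry":0,"rz":0}
    - {"dx":0,"dy":0,"dz":0,"rx":0,"ry":0,"rz":0}
    - {"dx":0,"dy":0,"dz":0,"rx":0,"ry":0,"rz":0}
    - {"dx":0,"dy":0,"dz":0,"rx":0,"ry":0,"rz":0}
    - {"dx":0,"dy":0,"dz":0,"rx":0,"ry":0,"rz":0}
    - {"dx":0,"dy":0,"dz":0,"rx":0,"ry":0,"rz":0}
    - {"dx":0,"dy":0,"dz":0,"rx":0,"ry":0,"rz":0}
    - {"dx":0,"dy":0,"dz":0,"rx":0,"ry":0,"rz":0}
    - {"dx":0,"dy":0,"dz":0,"rx":0,"ry":0,"rz":0}
    - {"dx":0,"dy":0,"dz":0,"rx":0,"ry":0,"rz":0}
  claw: 0
  newtons: 30

```text
t: 5.1
tcp_pos: [0.5455, 0.0332, 0.0406]
tool_rot: [0.767, 0.641, 0.001, 0.001]
force: [1.6, -0.4, 6.3]
finger_gap: 0.248
gripper_force: 32.3
```

```bash
python3 - <<'E'
from h import *
delta(-.111,.092,.04,-90)
E
```

```text
t 5.1 at h [[-110.2507   12.4296   40.6252]] tooly rel -89.74588531257373 toolz [ 0.0022 -0.0003 -1.    ] q6 0.034683552611130174 F [ 1.5684 -0.438   6.296 ] gap 0.24831887452310042 32.31994986534119
delta units [-3.1352  0.5496 -0.025 ] turn -0.00847048958087555
```

move_arm:
  targets:
    - {"dx":-0.39,"dy":0.07,"dz":0,"rx":0,"ry":0,"rz":0}
    - {"dx":-0.39,"dy":0.07,"dz":0,"rx":0,"ry":0,"rz":0}
    - {"dx":-0.39,"dy":0.07,"dz":0,"rx":0,"ry":0,"rz":0}
    - {"dx":-0.39,"dy":0.07,"dz":0,"rx":0,"ry":0,"rz":0}
    - {"dx":-0.39,"dy":0.07,"dz":0,"rx":0,"ry":0,"rz":0}
    - {"dx":-0.39,"dy":0.07,"dz":0,"rx":0,"ry":0,"rz":0}
    - {"dx":-0.39,"dy":0.07,"dz":0,"rx":0,"ry":0,"rz":0}
    - {"dx":-0.37,"dy":0.07,"dz":0,"rx":0,"ry":0,"rz":0}
    - {"dx":0,"dy":0,"dz":0,"rx":0,"ry":0,"rz":0}
    - {"dx":0,"dy":0,"dz":0,"rx":0,"ry":0,"rz":0}

```text
t: 6.35
tcp_pos: [0.4701, 0.0474, 0.0406]
tool_rot: [0.767, 0.641, 0.003, 0.002]
force: [6.3, 2.2, 4.7]
finger_gap: 0.25
gripper_force: 32.5
```

```bash
python3 - <<'E'
from h import *
delta(-.038,0,.012,-90)
E
```

```text
t 6.35 at h [[-110.045    89.1322   40.6185]] tooly rel -89.77629683711851 toolz [ 0.0071 -0.0003 -1.    ] q6 0.04070224847081627 F [6.3294 2.1728 4.7058] gap 0.250011220377565 32.53276348114014
delta units [ 4.0301  2.1851 -1.1447] turn -0.007456772096049728
```

move_arm:
  targets:
    - {"dx":0,"dy":0,"dz":0,"rx":0,"ry":0,"rz":0}
    - {"dx":0,"dy":0,"dz":0,"rx":0,"ry":0,"rz":0}
    - {"dx":0,"dy":0,"dz":0,"rx":0,"ry":0,"rz":0}
    - {"dx":0,"dy":0,"dz":0.9,"rx":0,"ry":0,"rz":0}
    - {"dx":0,"dy":0,"dz":0.9,"rx":0,"ry":0,"rz":0}
    - {"dx":0,"dy":0,"dz":0.9,"rx":0,"ry":0,"rz":0}
    - {"dx":0.9,"dy":0.5,"dz":0.5,"rx":0,"ry":0,"rz":0}
    - {"dx":0.9,"dy":0.5,"dz":0,"rx":0,"ry":0,"rz":0}
    - {"dx":0.9,"dy":0.5,"dz":0,"rx":0,"ry":0,"rz":0}
    - {"dx":0.9,"dy":0.5,"dz":0,"rx":0,"ry":0,"rz":0}
  claw: 100

```text
t: 7.6
tcp_pos: [0.557, 0.0977, 0.1195]
tool_rot: [0.767, 0.641, -0.001, -0.0]
force: [-0.4, -0.1, -0.0]
finger_gap: 1.003
gripper_force: 0.0
```

```bash
python3 - <<'E'
from h import *
delta(-.039,0,.010,-90)
i=cams.snapshot("top")[:,:,::-1][205:335,180:380]
cv2.imwrite("pics/top1c.png",cv2.resize(i,None,fx=4,fy=4,interpolation=cv2.INTER_CUBIC))
E
```

```text
t 7.6 at h [[-44.7212  12.8396 119.4939]] tooly rel -89.73498973132415 toolz [-0.0014 -0.0001 -1.    ] q6 0.1545597727638289 F [-0.4198 -0.0889 -0.0304] gap 1.0032948408294076 0.0
delta units [ 0.5466  0.1316 -4.3798] turn -0.00883367562252791
```

View pics/top1c.png

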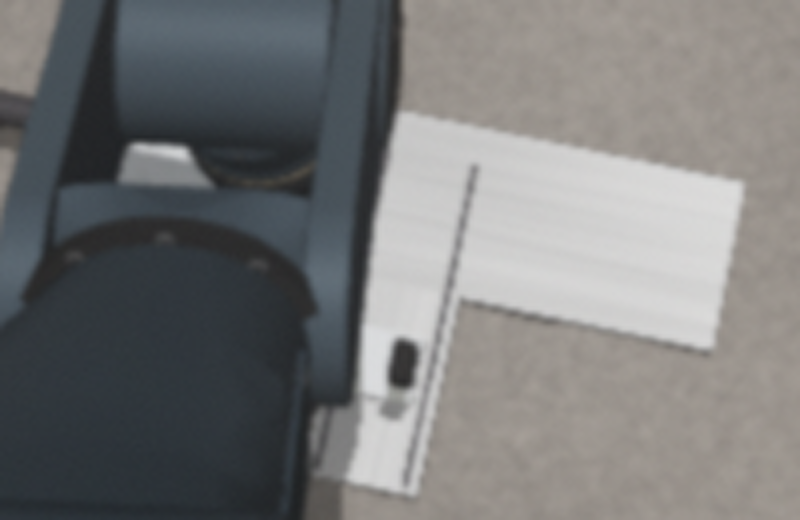

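The gate is aside, with its grip now at (403,363). Next I descend onto the cartridge.

move_arm:
  targets:
    - {"dx":0.3,"dy":0.07,"dz":-0.3,"rx":0,"ry":0,"rz":0}
    - {"dx":0.25,"dy":0.06,"dz":-0.5,"rx":0,"ry":0,"rz":0}
    - {"dx":0,"dy":0,"dz":-0.6,"rx":0,"ry":0,"rz":0}
    - {"dx":0,"dy":0,"dz":-0.6,"rx":0,"ry":0,"rz":0}
    - {"dx":0,"dy":0,"dz":-0.6,"rx":0,"ry":0,"rz":0}
    - {"dx":0,"dy":0,"dz":-0.6,"rx":0,"ry":0,"rz":0}
    - {"dx":0,"dy":0,"dz":-0.6,"rx":0,"ry":0,"rz":0}
    - {"dx":0,"dy":0,"dz":-0.5,"rx":0,"ry":0,"rz":0}
    - {"dx":0,"dy":0,"dz":-0.08,"rx":0,"ry":0,"rz":0}
    - {"dx":0,"dy":0,"dz":0,"rx":0,"ry":0,"rz":0}

```text
t: 8.9
tcp_pos: [0.5709, 0.1006, 0.0103]
tool_rot: [0.767, 0.641, 0.0, 0.0]
force: [0.9, -0.2, -0.4]
finger_gap: 1.0
gripper_force: 0.0
```

move_arm:
  targets:
    - {"dx":0,"dy":0,"dz":0,"rx":0,"ry":0,"rz":0}
    - {"dx":0,"dy":0,"dz":0,"rx":0,"ry":0,"rz":0}
    - {"dx":0,"dy":0,"dz":0,"rx":0,"ry":0,"rz":0}
    - {"dx":0,"dy":0,"dz":0,"rx":0,"ry":0,"rz":0}
    - {"dx":0,"dy":0,"dz":0,"rx":0,"ry":0,"rz":0}
    - {"dx":0,"dy":0,"dz":0,"rx":0,"ry":0,"rz":0}
    - {"dx":0,"dy":0,"dz":0,"rx":0,"ry":0,"rz":0}
    - {"dx":0,"dy":0,"dz":0,"rx":0,"ry":0,"rz":0}
    - {"dx":0,"dy":0,"dz":0,"rx":0,"ry":0,"rz":0}
    - {"dx":0,"dy":0,"dz":0,"rx":0,"ry":0,"rz":0}
  claw: 0
  newtons: 40

```text
t: 10.15
tcp_pos: [0.5714, 0.1006, 0.011]
tool_rot: [0.767, 0.641, 0.001, 0.0]
force: [0.4, 0.1, 5.8]
finger_gap: 0.579
gripper_force: 42.8
```

```bash
python3 - <<'E'
from h import *
delta(-.247,0,.010,-90)
E
```

```text
t 10.15 at h [[-39.2845  -0.8297  11.003 ]] tooly rel -89.74004994024091 toolz [ 0.0014  0.     -1.    ] q6 0.16007061115412047 F [0.3568 0.0958 5.8457] gap 0.5791437321682854 42.82138109207153
delta units [-1.5442 -8.1639 -0.0401] turn -0.008665001991969727
```

move_arm:
  targets:
    - {"dx":-0.07,"dy":-0.39,"dz":0.02,"rx":0,"ry":0,"rz":0}
    - {"dx":-0.07,"dy":-0.39,"dz":0,"rx":0,"ry":0,"rz":0}
    - {"dx":-0.07,"dy":-0.39,"dz":0,"rx":0,"ry":0,"rz":0}
    - {"dx":-0.07,"dy":-0.39,"dz":0,"rx":0,"ry":0,"rz":0}
    - {"dx":-0.07,"dy":-0.39,"dz":0,"rx":0,"ry":0,"rz":0}
    - {"dx":-0.07,"dy":-0.39,"dz":0,"rx":0,"ry":0,"rz":0}
    - {"dx":-0.07,"dy":-0.39,"dz":0,"rx":0,"ry":0,"rz":0}
    - {"dx":-0.07,"dy":-0.39,"dz":0,"rx":0,"ry":0,"rz":0}
    - {"dx":-0.07,"dy":-0.39,"dz":0,"rx":0,"ry":0,"rz":0}
    - {"dx":-0.07,"dy":-0.39,"dz":0,"rx":0,"ry":0,"rz":0}

```text
t: 11.4
tcp_pos: [0.553, 0.0026, 0.011]
tool_rot: [0.767, 0.641, 0.0, -0.0]
force: [-0.0, 5.0, 5.2]
finger_gap: 0.582
gripper_force: 43.0
```

```bash
python3 - <<'E'
from h import *
delta(-.247,-.0008,.0115,-90)
E
```

```text
t 11.4 at h [[-138.9152   -0.5514   10.9742]] tooly rel -89.74428519026576 toolz [-0.0001  0.0004 -1.    ] q6 -0.01945818474455971 F [-0.0391  5.0064  5.1902] gap 0.5815284228426398 42.99217700958252
delta units [-0.7768 -4.2531  0.021 ] turn -0.008523826991140975
```

move_arm:
  targets:
    - {"dx":-0.1,"dy":-0.53,"dz":0,"rx":0,"ry":0,"rz":0}
    - {"dx":-0.1,"dy":-0.53,"dz":0,"rx":0,"ry":0,"rz":0}
    - {"dx":-0.1,"dy":-0.53,"dz":0,"rx":0,"ry":0,"rz":0}
    - {"dx":-0.1,"dy":-0.53,"dz":0,"rx":0,"ry":0,"rz":0}
    - {"dx":-0.1,"dy":-0.53,"dz":0,"rx":0,"ry":0,"rz":0}
    - {"dx":-0.1,"dy":-0.53,"dz":0,"rx":0,"ry":0,"rz":0}
    - {"dx":-0.09,"dy":-0.53,"dz":0,"rx":0,"ry":0,"rz":0}
    - {"dx":-0.09,"dy":-0.53,"dz":0,"rx":0,"ry":0,"rz":0}
    - {"dx":0,"dy":0,"dz":0,"rx":0,"ry":0,"rz":0}
    - {"dx":0,"dy":0,"dz":0,"rx":0,"ry":0,"rz":0}

```text
t: 12.65
tcp_pos: [0.5325, -0.1045, 0.011]
tool_rot: [0.767, 0.641, -0.001, -0.0]
force: [-2.3, -1.7, 7.2]
finger_gap: 0.584
gripper_force: 43.2
```

move_arm:
  targets:
    - {"dx":0,"dy":0,"dz":0,"rx":0,"ry":0,"rz":0}
    - {"dx":0,"dy":0,"dz":0,"rx":0,"ry":0,"rz":0}
    - {"dx":0,"dy":0,"dz":0,"rx":0,"ry":0,"rz":0}
    - {"dx":0.1,"dy":0.55,"dz":0,"rx":0,"ry":0,"rz":0}
    - {"dx":0.1,"dy":0.55,"dz":0,"rx":0,"ry":0,"rz":0}
    - {"dx":0.1,"dy":0.55,"dz":0,"rx":0,"ry":0,"rz":0}
    - {"dx":0.1,"dy":0.52,"dz":0,"rx":0,"ry":0,"rz":0}
    - {"dx":0,"dy":0,"dz":0,"rx":0,"ry":0,"rz":0}
    - {"dx":0,"dy":0,"dz":0,"rx":0,"ry":0,"rz":0}
    - {"dx":0,"dy":0,"dz":0,"rx":0,"ry":0,"rz":0}
  claw: 100

```text
t: 13.9
tcp_pos: [0.5439, -0.0491, 0.0108]
tool_rot: [0.767, 0.641, 0.0, 0.0]
force: [0.2, -0.9, 0.6]
finger_gap: 1.0
gripper_force: 0.0
```

```bash
python3 - <<'E'
from h import *
delta(-.190,-.0008,.0115,-90)
i=cams.snapshot("side")[:,:,::-1][180:330,220:420]
cv2.imwrite("pics/side2c.png",cv2.resize(i,None,fx=4,fy=4,interpolation=cv2.INTER_CUBIC))
for xc in(-.0725,0,.0725):
  for y in(-.025,.025): print(xc,y,(proj("side",h2w(h,[[-.190-xc,y,.054]]))-[220,180])*4)
E
```

```text
t 13.9 at h [[-191.4702   -0.965    10.8178]] tooly rel -89.77101441402704 toolz [ 0.0001 -0.0001 -1.    ] q6 -0.11565425633679863 F [ 0.2041 -0.913   0.6226] gap 1.000220216087456 0.0
delta units [0.0042 0.059  0.0273] turn -0.007632852865765471
-0.0725 -0.025 [[369.9672 267.2746]]
-0.0725 0.025 [[289.6813 273.8115]]
0 -0.025 [[384.1003 351.5011]]
0 0.025 [[300.2053 358.6945]]
0.0725 -0.025 [[399.5809 443.7588]]
0.0725 0.025 [[311.7373 451.7072]]
```

View pics/side2c.png

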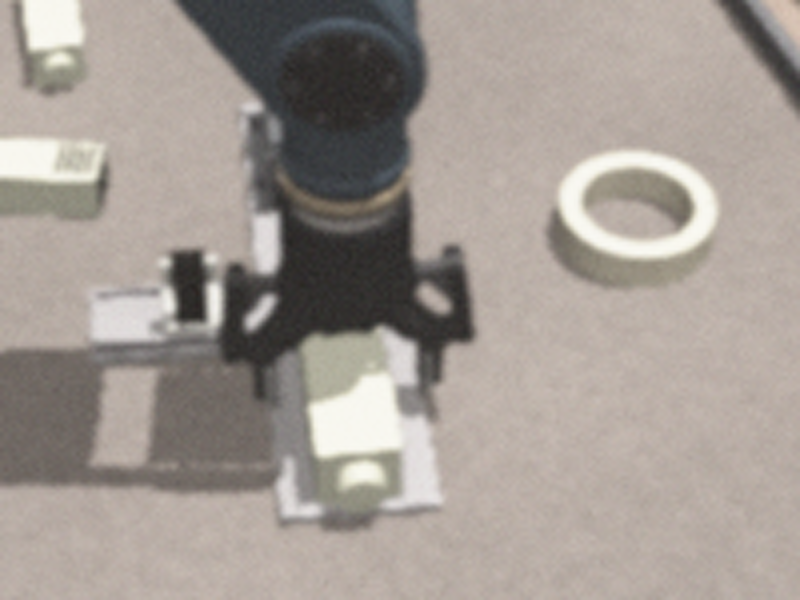

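move_arm:
  targets:
    - {"dx":0,"dy":0,"dz":0,"rx":0,"ry":0,"rz":0}
    - {"dx":0,"dy":0,"dz":0,"rx":0,"ry":0,"rz":0}
    - {"dx":0,"dy":0,"dz":0,"rx":0,"ry":0,"rz":0}
    - {"dx":0,"dy":0,"dz":0,"rx":0,"ry":0,"rz":0}
    - {"dx":0,"dy":0,"dz":0,"rx":0,"ry":0,"rz":0}
    - {"dx":0,"dy":0,"dz":0,"rx":0,"ry":0,"rz":0}
    - {"dx":0,"dy":0,"dz":0.2,"rx":0,"ry":0,"rz":0}
    - {"dx":0,"dy":0,"dz":0.3,"rx":0,"ry":0,"rz":0}
    - {"dx":0,"dy":0,"dz":0.3,"rx":0,"ry":0,"rz":0}
    - {"dx":0,"dy":0,"dz":0.2,"rx":0,"ry":0,"rz":0}
  claw: 0
  newtons: 60

```text
t: 15.2
tcp_pos: [0.5441, -0.0486, 0.0364]
tool_rot: [0.767, 0.641, 0.0, 0.0]
force: [0.6, -0.2, -2.6]
finger_gap: 0.577
gripper_force: 62.9
```

move_arm:
  targets:
    - {"dx":0,"dy":0,"dz":0,"rx":0,"ry":0,"rz":-0.3}
    - {"dx":0,"dy":0,"dz":0,"rx":0,"ry":0,"rz":-0.3}
    - {"dx":0,"dy":0,"dz":0,"rx":0,"ry":0,"rz":-0.3}
    - {"dx":0,"dy":0,"dz":0,"rx":0,"ry":0,"rz":-0.3}
    - {"dx":0,"dy":0,"dz":0,"rx":0,"ry":0,"rz":-0.3}
    - {"dx":0,"dy":0,"dz":0,"rx":0,"ry":0,"rz":-0.3}
    - {"dx":0,"dy":0,"dz":0,"rx":0,"ry":0,"rz":-0.3}
    - {"dx":0,"dy":0,"dz":0,"rx":0,"ry":0,"rz":-0.3}
    - {"dx":0,"dy":0,"dz":0,"rx":0,"ry":0,"rz":-0.3}
    - {"dx":0,"dy":0,"dz":0,"rx":0,"ry":0,"rz":-0.31}

```text
t: 16.45
tcp_pos: [0.5438, -0.0486, 0.0361]
tool_rot: [0.996, -0.094, 0.0, -0.0]
force: [0.0, -0.1, -3.2]
finger_gap: 0.578
gripper_force: 62.9
```

```bash
python3 - <<'E'
from h import *
delta(-.190,-.0008,.0115,-180)
E
```

```text
t 16.45 at h [[-191.0013   -0.8691   36.0502]] tooly rel -180.34318788562064 toolz [ 0.0002 -0.     -1.    ] q6 1.4657403784732685 F [ 0.0064 -0.0547 -3.1659] gap 0.5781239385699759 62.85083055496216
delta units [ 0.0046  0.0399 -0.982 ] turn 0.011439596187354557
```

move_arm:
  targets:
    - {"dx":0,"dy":0,"dz":-0.3,"rx":0,"ry":0,"rz":0}
    - {"dx":0,"dy":0,"dz":-0.3,"rx":0,"ry":0,"rz":0}
    - {"dx":0,"dy":0,"dz":-0.2,"rx":0,"ry":0,"rz":0}
    - {"dx":0,"dy":0,"dz":-0.12,"rx":0,"ry":0,"rz":0}
    - {"dx":0,"dy":0,"dz":-0.05,"rx":0,"ry":0,"rz":0}
    - {"dx":0,"dy":0,"dz":-0.02,"rx":0,"ry":0,"rz":0}
    - {"dx":0,"dy":0,"dz":0,"rx":0,"ry":0,"rz":0}
    - {"dx":0,"dy":0,"dz":0,"rx":0,"ry":0,"rz":0}
    - {"dx":0,"dy":0,"dz":0,"rx":0,"ry":0,"rz":0}
    - {"dx":0,"dy":0,"dz":0,"rx":0,"ry":0,"rz":0}

```text
t: 17.7
tcp_pos: [0.5438, -0.0487, 0.0111]
tool_rot: [0.996, -0.092, 0.0, 0.0]
force: [-0.4, -0.1, -3.5]
finger_gap: 0.579
gripper_force: 62.9
```

move_arm:
  targets:
    - {"dx":0,"dy":0,"dz":0,"rx":0,"ry":0,"rz":0}
    - {"dx":0,"dy":0,"dz":0,"rx":0,"ry":0,"rz":0}
    - {"dx":0,"dy":0,"dz":0,"rx":0,"ry":0,"rz":0}
    - {"dx":0,"dy":0,"dz":0.8,"rx":0,"ry":0,"rz":0}
    - {"dx":0,"dy":0,"dz":0.8,"rx":0,"ry":0,"rz":0}
    - {"dx":0,"dy":0,"dz":0.9,"rx":0,"ry":0,"rz":0}
    - {"dx":0,"dy":0,"dz":0,"rx":0,"ry":0,"rz":0.3}
    - {"dx":0,"dy":0,"dz":0,"rx":0,"ry":0,"rz":0.33}
    - {"dx":0,"dy":0,"dz":0,"rx":0,"ry":0,"rz":0.33}
    - {"dx":0,"dy":0,"dz":0,"rx":0,"ry":0,"rz":0.33}
  claw: 100

```text
t: 18.95
tcp_pos: [0.5438, -0.0487, 0.0737]
tool_rot: [0.969, 0.246, 0.0, 0.0]
force: [0.0, 0.2, 0.7]
finger_gap: 0.999
gripper_force: 0.0
```

move_arm:
  targets:
    - {"dx":0.14,"dy":-0.03,"dz":0,"rx":0,"ry":0,"rz":0.33}
    - {"dx":0.14,"dy":-0.03,"dz":0,"rx":0,"ry":0,"rz":0.33}
    - {"dx":0.14,"dy":-0.03,"dz":0,"rx":0,"ry":0,"rz":0.33}
    - {"dx":0.14,"dy":-0.03,"dz":0,"rx":0,"ry":0,"rz":0.33}
    - {"dx":0.14,"dy":-0.03,"dz":0,"rx":0,"ry":0,"rz":0.33}
    - {"dx":0.14,"dy":-0.03,"dz":0,"rx":0,"ry":0,"rz":0.33}
    - {"dx":0.14,"dy":-0.03,"dz":0,"rx":0,"ry":0,"rz":0.33}
    - {"dx":0.14,"dy":-0.02,"dz":0,"rx":0,"ry":0,"rz":0.33}
    - {"dx":0.14,"dy":-0.02,"dz":0,"rx":0,"ry":0,"rz":0.33}
    - {"dx":0.13,"dy":-0.02,"dz":0,"rx":0,"ry":0,"rz":0.33}

```text
t: 20.2
tcp_pos: [0.5786, -0.0554, 0.0736]
tool_rot: [0.442, 0.897, 0.0, -0.0]
force: [-0.1, -0.1, 0.0]
finger_gap: 1.0
gripper_force: 0.0
```

```bash
python3 - <<'E'
from h import *
delta(-.190,-.036,.0115,0)
E
```

```text
t 20.2 at h [[-191.32    -36.2239   73.5879]] tooly rel -42.00873085853619 toolz [-0.0001  0.     -1.    ] q6 -0.9422692449701885 F [-0.0749 -0.0592  0.0313] gap 0.9998793357213467 0.0
delta units [ 0.0008  0.0535 -2.4835] turn 1.4002910286178727
```

move_arm:
  targets:
    - {"dx":0,"dy":0,"dz":0,"rx":0,"ry":0,"rz":0.28}
    - {"dx":0,"dy":0,"dz":0,"rx":0,"ry":0,"rz":0.28}
    - {"dx":0,"dy":0,"dz":0,"rx":0,"ry":0,"rz":0.28}
    - {"dx":0,"dy":0,"dz":0,"rx":0,"ry":0,"rz":0.28}
    - {"dx":0,"dy":0,"dz":0,"rx":0,"ry":0,"rz":0.28}
    - {"dx":0,"dy":0,"dz":-0.6,"rx":0,"ry":0,"rz":0}
    - {"dx":0,"dy":0,"dz":-0.6,"rx":0,"ry":0,"rz":0}
    - {"dx":0,"dy":0,"dz":-0.6,"rx":0,"ry":0,"rz":0}
    - {"dx":0,"dy":0,"dz":-0.5,"rx":0,"ry":0,"rz":0}
    - {"dx":0,"dy":0,"dz":-0.18,"rx":0,"ry":0,"rz":0}

```text
t: 21.45
tcp_pos: [0.5779, -0.0552, 0.0101]
tool_rot: [0.094, 0.996, 0.0, -0.001]
force: [0.6, 0.4, 0.0]
finger_gap: 0.999
gripper_force: 0.0
```

move_arm:
  targets:
    - {"dx":0,"dy":0,"dz":0,"rx":0,"ry":0,"rz":0}
    - {"dx":0,"dy":0,"dz":0,"rx":0,"ry":0,"rz":0}
    - {"dx":0,"dy":0,"dz":0,"rx":0,"ry":0,"rz":0}
    - {"dx":0,"dy":0,"dz":0,"rx":0,"ry":0,"rz":0}
    - {"dx":0,"dy":0,"dz":0,"rx":0,"ry":0,"rz":0}
    - {"dx":0,"dy":0,"dz":0,"rx":0,"ry":0,"rz":0}
    - {"dx":0,"dy":0,"dz":0.2,"rx":0,"ry":0,"rz":0}
    - {"dx":0,"dy":0,"dz":0.3,"rx":0,"ry":0,"rz":0}
    - {"dx":0,"dy":0,"dz":0.3,"rx":0,"ry":0,"rz":0}
    - {"dx":0,"dy":0,"dz":0.2,"rx":0,"ry":0,"rz":0}
  claw: 0
  newtons: 80

```text
t: 22.7
tcp_pos: [0.5785, -0.0554, 0.037]
tool_rot: [0.094, 0.996, -0.0, 0.0]
force: [0.7, 0.1, -2.9]
finger_gap: 0.581
gripper_force: 83.0
```

```bash
python3 - <<'E'
from h import *
print(sensors.sense()["ft_torque"])
delta(-.220,-.001,.0365,-90)
E
```

```text
[-0.017  -0.1206  0.0112]
t 22.7 at h [[-191.3715  -36.2267   37.0392]] tooly rel -0.3329958655327232 toolz [ 0.0001 -0.0001 -1.    ] q6 -1.6696449186664528 F [ 0.6765  0.0572 -2.8875] gap 0.5808882308166631 82.97636389732361
delta units [-1.5939 -0.8697 -0.0216] turn -2.988900137815576
```

```bash
python3 - <<'E'
from h import *
delta(-.245,-.015,.0365,-90)
E
```

```text
t 22.7 at h [[-191.3715  -36.2267   37.0392]] tooly rel -0.3329958655327232 toolz [ 0.0001 -0.0001 -1.    ] q6 -1.6696449186664528 F [ 0.6765  0.0572 -2.8875] gap 0.5808882308166631 82.97636389732361
delta units [-1.2252 -1.9549 -0.0216] turn -2.988900137815576
```

move_arm:
  targets:
    - {"dx":-0.15,"dy":-0.25,"dz":0,"rx":0,"ry":0,"rz":-0.29}
    - {"dx":-0.15,"dy":-0.25,"dz":0,"rx":0,"ry":0,"rz":-0.3}
    - {"dx":-0.15,"dy":-0.25,"dz":0,"rx":0,"ry":0,"rz":-0.3}
    - {"dx":-0.15,"dy":-0.25,"dz":0,"rx":0,"ry":0,"rz":-0.3}
    - {"dx":-0.15,"dy":-0.25,"dz":0,"rx":0,"ry":0,"rz":-0.3}
    - {"dx":-0.15,"dy":-0.25,"dz":0,"rx":0,"ry":0,"rz":-0.3}
    - {"dx":-0.15,"dy":-0.25,"dz":0,"rx":0,"ry":0,"rz":-0.3}
    - {"dx":-0.15,"dy":-0.2,"dz":0,"rx":0,"ry":0,"rz":-0.3}
    - {"dx":0,"dy":0,"dz":0,"rx":0,"ry":0,"rz":-0.3}
    - {"dx":0,"dy":0,"dz":0,"rx":0,"ry":0,"rz":-0.3}

```text
t: 23.95
tcp_pos: [0.5483, -0.1043, 0.0368]
tool_rot: [0.771, 0.637, -0.0, -0.0]
force: [-1.0, -0.2, -3.3]
finger_gap: 0.565
gripper_force: 83.0
```

```bash
python3 - <<'E'
from h import *
delta(-.160,-.001,.0115,-90)
E
```

```text
t 23.95 at h [[-244.9296  -15.405    36.763 ]] tooly rel -90.33953462760425 toolz [-0.0004 -0.     -1.    ] q6 -0.19901059391256676 F [-0.955  -0.219  -3.3406] gap 0.5652773725049501 82.98018336296082
delta units [ 0.0515  3.4453 -1.0105] turn 0.011317820920141723
```

move_arm:
  targets:
    - {"dx":0.01,"dy":0.5,"dz":0,"rx":0,"ry":0,"rz":0.015}
    - {"dx":0.01,"dy":0.5,"dz":0,"rx":0,"ry":0,"rz":0}
    - {"dx":0.01,"dy":0.5,"dz":0,"rx":0,"ry":0,"rz":0}
    - {"dx":0,"dy":0.5,"dz":0,"rx":0,"ry":0,"rz":0}
    - {"dx":0,"dy":0.5,"dz":-0.2,"rx":0,"ry":0,"rz":0}
    - {"dx":0,"dy":0.5,"dz":-0.25,"rx":0,"ry":0,"rz":0}
    - {"dx":0,"dy":0.25,"dz":-0.2,"rx":0,"ry":0,"rz":0}
    - {"dx":0,"dy":0,"dz":-0.1,"rx":0,"ry":0,"rz":0}
    - {"dx":0,"dy":0,"dz":0,"rx":0,"ry":0,"rz":0}
    - {"dx":0,"dy":0,"dz":0,"rx":0,"ry":0,"rz":0}

```text
t: 25.2
tcp_pos: [0.5496, -0.0234, 0.0179]
tool_rot: [0.767, 0.642, 0.0, 0.0]
force: [0.5, -0.6, -2.4]
finger_gap: 0.578
gripper_force: 83.0
```

```bash
python3 - <<'E'
from h import *
delta(-.160,-.001,.0115,-90)
for n,(v,u) in (("top",(205,180)),("side",(180,220))):
  i=cams.snapshot(n)[:,:,::-1][v:v+140,u:u+200]
  cv2.imwrite(f"pics/{n}3.png",cv2.resize(i,None,fx=4,fy=4,interpolation=cv2.INTER_CUBIC))
a=cv2.imread("pics/top3.png");b=cv2.imread("pics/side3.png")
cv2.imwrite("pics/both3.png",cv2.resize(np.vstack([a[:400],b[100:]]),None,fx=.67,fy=.67,interpolation=cv2.INTER_AREA))
E
```

```text
t 25.2 at h [[-165.1767   -1.9307   17.9026]] tooly rel -89.62395798772766 toolz [ 0.0005 -0.0002 -1.    ] q6 -0.06929044507861125 F [ 0.4675 -0.6385 -2.3712] gap 0.5775313355170146 83.02679300308228
delta units [ 0.0011  0.2104 -0.2561] turn -0.012534733742411201
```

View pics/both3.png

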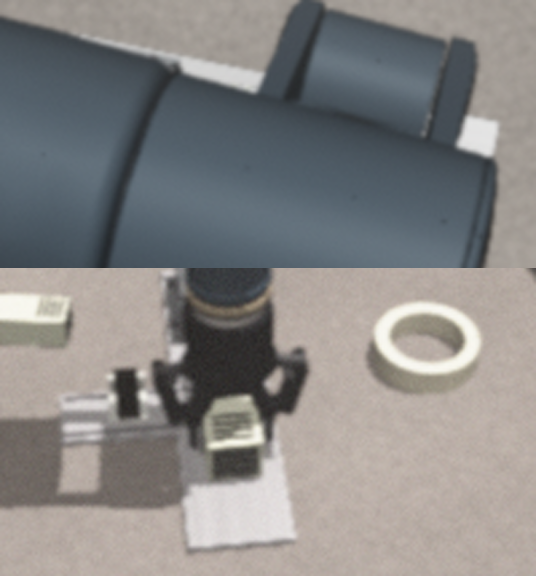

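The side view shows the grille (235,460) facing out, with the cartridge level and in line with the bed. Next I lower it and start the insertion.

move_arm:
  targets:
    - {"dx":-0.04,"dy":0.01,"dz":-0.12,"rx":0,"ry":0,"rz":-0.01}
    - {"dx":0,"dy":0,"dz":-0.1,"rx":0,"ry":0,"rz":0}
    - {"dx":0,"dy":0,"dz":-0.03,"rx":0,"ry":0,"rz":0}
    - {"dx":0.07,"dy":0.39,"dz":0,"rx":0,"ry":0,"rz":0}
    - {"dx":0.07,"dy":0.39,"dz":0,"rx":0,"ry":0,"rz":0}
    - {"dx":0.07,"dy":0.39,"dz":0,"rx":0,"ry":0,"rz":0}
    - {"dx":0.07,"dy":0.39,"dz":0,"rx":0,"ry":0,"rz":0}
    - {"dx":0.07,"dy":0.39,"dz":0,"rx":0,"ry":0,"rz":0}
    - {"dx":0.07,"dy":0.39,"dz":0,"rx":0,"ry":0,"rz":0}
    - {"dx":0,"dy":0,"dz":0,"rx":0,"ry":0,"rz":0}

```text
t: 26.55
tcp_pos: [0.5597, 0.037, 0.0123]
tool_rot: [0.768, 0.641, 0.001, 0.001]
force: [0.8, 1.5, 6.3]
finger_gap: 0.575
gripper_force: 83.8
```

```bash
python3 - <<'E'
from h import *
delta(-.033,-.001,.0115,-90)
E
```

```text
t 26.55 at h [[-103.8728   -0.8634   12.2725]] tooly rel -89.82359473095812 toolz [ 0.002   0.0003 -1.    ] q6 0.04568458697259303 F [0.7576 1.4812 6.3482] gap 0.5749435222202279 83.80396127700806
delta units [ 0.5211  2.7866 -0.0309] turn -0.005880175634729312
```

move_arm:
  targets:
    - {"dx":0.05,"dy":0.26,"dz":0.01,"rx":0,"ry":0,"rz":0}
    - {"dx":0.05,"dy":0.26,"dz":0,"rx":0,"ry":0,"rz":0}
    - {"dx":0.05,"dy":0.26,"dz":0,"rx":0,"ry":0,"rz":0}
    - {"dx":0.05,"dy":0.26,"dz":0,"rx":0,"ry":0,"rz":0}
    - {"dx":0.05,"dy":0.26,"dz":0,"rx":0,"ry":0,"rz":0}
    - {"dx":0.05,"dy":0.26,"dz":0,"rx":0,"ry":0,"rz":0}
    - {"dx":0.05,"dy":0.26,"dz":0,"rx":0,"ry":0,"rz":0}
    - {"dx":0.05,"dy":0.26,"dz":0,"rx":0,"ry":0,"rz":0}
    - {"dx":0.05,"dy":0.26,"dz":0,"rx":0,"ry":0,"rz":0}
    - {"dx":0,"dy":0,"dz":0,"rx":0,"ry":0,"rz":0}

```text
t: 27.8
tcp_pos: [0.5704, 0.0951, 0.0122]
tool_rot: [0.768, 0.64, 0.0, 0.0]
force: [0.1, -2.4, 5.7]
finger_gap: 0.581
gripper_force: 83.9
```

```bash
python3 - <<'E'
from h import *
delta(-.033,-.001,.0115,-90)
E
```

```text
t 27.8 at h [[-44.8348  -0.8304  12.2382]] tooly rel -89.86417229788744 toolz [ 0.0008  0.0002 -1.    ] q6 0.15223831228172235 F [ 0.1125 -2.4174  5.7054] gap 0.5805760151141449 83.85011672973633
delta units [ 0.0928  0.4643 -0.0295] turn -0.004527590070419289
```

move_arm:
  targets:
    - {"dx":0.02,"dy":0.1,"dz":0,"rx":0,"ry":0,"rz":0}
    - {"dx":0.02,"dy":0.1,"dz":0,"rx":0,"ry":0,"rz":0}
    - {"dx":0.02,"dy":0.1,"dz":0,"rx":0,"ry":0,"rz":0}
    - {"dx":0.02,"dy":0.08,"dz":0,"rx":0,"ry":0,"rz":0}
    - {"dx":0.01,"dy":0.06,"dz":0,"rx":0,"ry":0,"rz":0}
    - {"dx":0.01,"dy":0.05,"dz":0,"rx":0,"ry":0,"rz":0}
    - {"dx":0,"dy":0.04,"dz":0,"rx":0,"ry":0,"rz":0}
    - {"dx":0,"dy":0.04,"dz":0,"rx":0,"ry":0,"rz":0}
    - {"dx":0,"dy":0,"dz":0,"rx":0,"ry":0,"rz":0}
    - {"dx":0,"dy":0,"dz":0,"rx":0,"ry":0,"rz":0}

```text
t: 29.05
tcp_pos: [0.5726, 0.1064, 0.0123]
tool_rot: [0.768, 0.641, -0.001, 0.001]
force: [-1.1, -13.0, 6.2]
finger_gap: 0.575
gripper_force: 83.9
```

```bash
python3 - <<'E'
from h import *
delta(-.033,-.001,.0115,-90)
E
```

```text
t 29.05 at h [[-33.3145  -0.9664  12.2521]] tooly rel -89.84895063197074 toolz [-0.0003 -0.0029 -1.    ] q6 0.17752780667603354 F [ -1.1236 -13.0166   6.208 ] gap 0.5745798584833683 83.94904732704163
delta units [ 0.0036  0.0121 -0.0301] turn -0.005034978934309227
```

move_arm:
  targets:
    - {"dx":0,"dy":0,"dz":0,"rx":0,"ry":0,"rz":0}
    - {"dx":0,"dy":0,"dz":0,"rx":0,"ry":0,"rz":0}
    - {"dx":0,"dy":0,"dz":0,"rx":0,"ry":0,"rz":0}
    - {"dx":0,"dy":0,"dz":0.9,"rx":0,"ry":0,"rz":0}
    - {"dx":0,"dy":0,"dz":0.9,"rx":0,"ry":0,"rz":0}
    - {"dx":0,"dy":0,"dz":0.9,"rx":0,"ry":0,"rz":0}
    - {"dx":0,"dy":0,"dz":0.9,"rx":0,"ry":0,"rz":0}
    - {"dx":0,"dy":-0.6,"dz":0.5,"rx":0,"ry":0,"rz":0}
    - {"dx":0,"dy":-0.9,"dz":0.2,"rx":0,"ry":0,"rz":0}
    - {"dx":0,"dy":-0.9,"dz":0,"rx":0,"ry":0,"rz":0}
  claw: 100

```text
t: 30.3
tcp_pos: [0.5725, 0.0475, 0.1195]
tool_rot: [0.768, 0.64, 0.0, 0.0]
force: [0.4, -0.7, -0.2]
finger_gap: 0.997
gripper_force: 0.0
```

```bash
python3 - <<'E'
from h import *
delta(-.111,.0892,.040,-90)
i=cams.snapshot("side")[:,:,::-1][180:330,220:420]
cv2.imwrite("pics/side4.png",cv2.resize(i,None,fx=4,fy=4,interpolation=cv2.INTER_CUBIC))
for c in(.0025,-.004): print((proj("side",h2w(h,[[c-.0725,y,.054] for y in(-.026,.024)]))-[220,180])*4)
E
```

```text
t 30.3 at h [[-91.2603 -11.6003 119.5221]] tooly rel -89.86697972878005 toolz [ 0.0004 -0.0001 -1.    ] q6 0.06907945834937618 F [ 0.4219 -0.6529 -0.1786] gap 0.9972867361652341 0.0
delta units [-4.1084 -0.0429 -3.1809] turn -0.004434009040664932
[[362.9116 215.8344]
 [284.8389 221.9859]]
[[364.0675 222.6871]
 [285.7008 228.8892]]
```

View pics/side4.png

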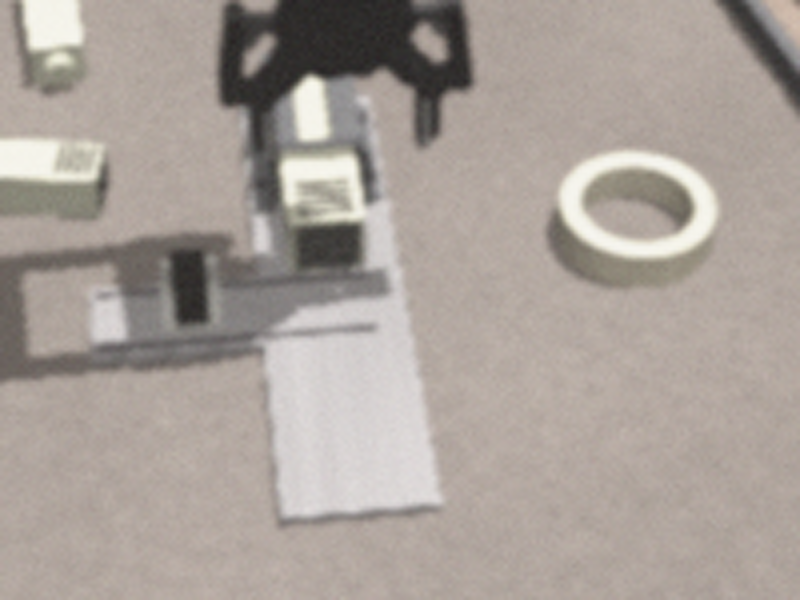

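The grille's top edge is at (287,225)–(365,218), which matches the home position and the contact force from the stop. Next I close the gate.

move_arm:
  targets:
    - {"dx":-0.82,"dy":-0.01,"dz":0,"rx":0,"ry":0,"rz":0}
    - {"dx":-0.82,"dy":-0.01,"dz":0,"rx":0,"ry":0,"rz":0}
    - {"dx":-0.82,"dy":-0.01,"dz":0,"rx":0,"ry":0,"rz":0}
    - {"dx":-0.82,"dy":-0.01,"dz":0,"rx":0,"ry":0,"rz":0}
    - {"dx":-0.82,"dy":0,"dz":0,"rx":0,"ry":0,"rz":0}
    - {"dx":0,"dy":0,"dz":-0.7,"rx":0,"ry":0,"rz":0}
    - {"dx":0,"dy":0,"dz":-0.7,"rx":0,"ry":0,"rz":0}
    - {"dx":0,"dy":0,"dz":-0.7,"rx":0,"ry":0,"rz":0}
    - {"dx":0,"dy":0,"dz":-0.7,"rx":0,"ry":0,"rz":0}
    - {"dx":0,"dy":0,"dz":-0.4,"rx":0,"ry":0,"rz":0}

```text
t: 31.6
tcp_pos: [0.4696, 0.0475, 0.0383]
tool_rot: [0.768, 0.64, -0.0, -0.001]
force: [-0.3, -0.2, -0.6]
finger_gap: 0.998
gripper_force: 0.0
```

move_arm:
  targets:
    - {"dx":0,"dy":0,"dz":0,"rx":0,"ry":0,"rz":0}
    - {"dx":0,"dy":0,"dz":0,"rx":0,"ry":0,"rz":0}
    - {"dx":0,"dy":0,"dz":0,"rx":0,"ry":0,"rz":0}
    - {"dx":0,"dy":0,"dz":0,"rx":0,"ry":0,"rz":0}
    - {"dx":0,"dy":0,"dz":0,"rx":0,"ry":0,"rz":0}
    - {"dx":0,"dy":0,"dz":0,"rx":0,"ry":0,"rz":0}
    - {"dx":0,"dy":0,"dz":0,"rx":0,"ry":0,"rz":0}
    - {"dx":0,"dy":0,"dz":0,"rx":0,"ry":0,"rz":0}
    - {"dx":0,"dy":0,"dz":0,"rx":0,"ry":0,"rz":0}
    - {"dx":0,"dy":0,"dz":0,"rx":0,"ry":0,"rz":0}
  claw: 0
  newtons: 30

```text
t: 32.85
tcp_pos: [0.4704, 0.0475, 0.0399]
tool_rot: [0.768, 0.64, 0.0, 0.0]
force: [-0.6, 0.2, 5.8]
finger_gap: 0.255
gripper_force: 31.9
```

```bash
python3 - <<'E'
from h import *
delta(-.110,-.001,.040,-90)
E
```

```text
t 32.85 at h [[-109.8021   88.8416   39.9094]] tooly rel -89.89052859878878 toolz [ 0.0011 -0.0001 -1.    ] q6 0.04475897672184305 F [-0.6097  0.2495  5.804 ] gap 0.2545463811448334 31.940113306045532
delta units [ 3.5322 -0.6616  0.0036] turn -0.0036490467070412554
```

move_arm:
  targets:
    - {"dx":0.41,"dy":-0.08,"dz":0,"rx":0,"ry":0,"rz":0}
    - {"dx":0.41,"dy":-0.08,"dz":0,"rx":0,"ry":0,"rz":0}
    - {"dx":0.41,"dy":-0.08,"dz":0,"rx":0,"ry":0,"rz":0}
    - {"dx":0.41,"dy":-0.08,"dz":0,"rx":0,"ry":0,"rz":0}
    - {"dx":0.41,"dy":-0.07,"dz":0,"rx":0,"ry":0,"rz":0}
    - {"dx":0.41,"dy":-0.07,"dz":0,"rx":0,"ry":0,"rz":0}
    - {"dx":0.41,"dy":-0.07,"dz":0,"rx":0,"ry":0,"rz":0}
    - {"dx":0.41,"dy":-0.07,"dz":0,"rx":0,"ry":0,"rz":0}
    - {"dx":0.32,"dy":-0.06,"dz":0,"rx":0,"ry":0,"rz":0}
    - {"dx":0,"dy":0,"dz":0,"rx":0,"ry":0,"rz":0}

```text
t: 34.1
tcp_pos: [0.5586, 0.0309, 0.0399]
tool_rot: [0.768, 0.64, -0.001, -0.001]
force: [-3.9, -1.2, 7.9]
finger_gap: 0.253
gripper_force: 32.3
```

```bash
python3 - <<'E'
from h import *
delta(-.110,-.001,.040,-90)
E
```

```text
t 34.1 at h [[-110.0868   -0.9484   39.9153]] tooly rel -89.86415397391777 toolz [-0.0031 -0.0002 -1.    ] q6 0.037221673402056246 F [-3.9162 -1.1869  7.9283] gap 0.2525937198416777 32.30721294879913
delta units [0.0027 0.003  0.0034] turn -0.004528200869407329
```

move_arm:
  targets:
    - {"dx":0,"dy":0,"dz":0,"rx":0,"ry":0,"rz":0}
    - {"dx":0,"dy":0,"dz":0,"rx":0,"ry":0,"rz":0}
    - {"dx":0,"dy":0,"dz":0,"rx":0,"ry":0,"rz":0}
    - {"dx":0,"dy":0,"dz":0.9,"rx":0,"ry":0,"rz":0}
    - {"dx":0,"dy":0,"dz":0.9,"rx":0,"ry":0,"rz":0}
    - {"dx":0,"dy":0,"dz":0.9,"rx":0,"ry":0,"rz":0}
    - {"dx":0,"dy":0,"dz":0.9,"rx":0,"ry":0,"rz":0}
    - {"dx":0,"dy":0,"dz":0.9,"rx":0,"ry":0,"rz":0}
    - {"dx":0,"dy":-0.9,"dz":0,"rx":0,"ry":0,"rz":0}
    - {"dx":0,"dy":-0.9,"dz":0,"rx":0,"ry":0,"rz":0}
  claw: 100

```text
t: 35.35
tcp_pos: [0.5602, -0.0141, 0.1522]
tool_rot: [0.768, 0.641, 0.0, 0.0]
force: [-0.2, 0.0, 0.0]
finger_gap: 0.997
gripper_force: 0.0
```

move_arm:
  targets:
    - {"dx":0,"dy":-1,"dz":0,"rx":0,"ry":0,"rz":0}
    - {"dx":0,"dy":-1,"dz":0,"rx":0,"ry":0,"rz":0}
    - {"dx":-0.4,"dy":-1,"dz":0,"rx":0,"ry":0,"rz":0}
    - {"dx":-0.4,"dy":-1,"dz":0,"rx":0,"ry":0,"rz":0}
    - {"dx":-0.4,"dy":-1,"dz":0.5,"rx":0,"ry":0,"rz":0}
    - {"dx":-0.4,"dy":-0.6,"dz":0.5,"rx":0,"ry":0,"rz":0}
    - {"dx":0,"dy":0,"dz":0,"rx":0,"ry":0,"rz":0}
    - {"dx":0,"dy":0,"dz":0,"rx":0,"ry":0,"rz":0}
    - {"dx":0,"dy":0,"dz":0,"rx":0,"ry":0,"rz":0}
    - {"dx":0,"dy":0,"dz":0,"rx":0,"ry":0,"rz":0}

```text
t: 36.6
tcp_pos: [0.5201, -0.1531, 0.1764]
tool_rot: [0.768, 0.641, -0.0, -0.0]
force: [-0.2, 0.8, 0.1]
finger_gap: 1.002
gripper_force: 0.0
```

```bash
python3 - <<'E'
from h import *
print(sensors.sense()["t"],sensors.sense()["force"])
i=cams.snapshot("top")[:,:,::-1][205:335,180:380]
cv2.imwrite("pics/top5.png",cv2.resize(i,None,fx=4,fy=4,interpolation=cv2.INTER_CUBIC))
P=np.array([[-.111,0,.071],[-.07,-.025,.054],[-.07,.025,.054]]);print((proj("top",h2w(h,P))-[180,205]+.5)*4-.5)
E
```

```text
36.6 [-0.2312  0.7597  0.132 ]
[[439.714  188.1785]
 [373.8031 131.0776]
 [353.2681 223.7085]]
```

View pics/top5.png

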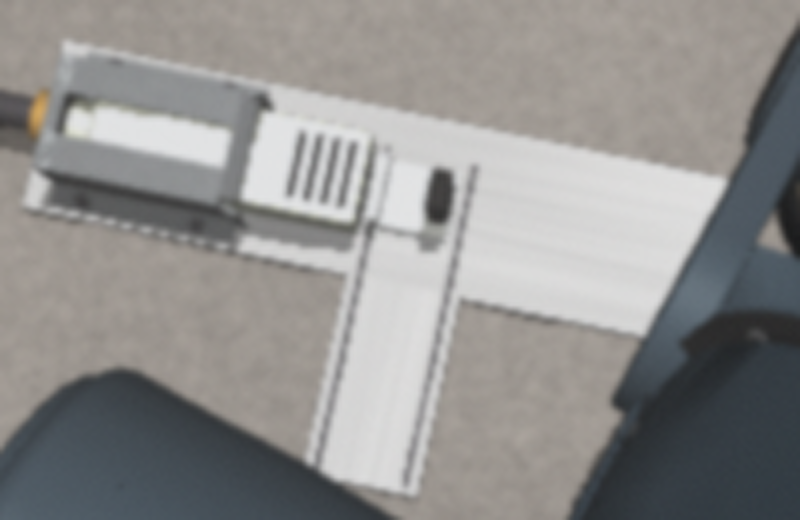

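The gate grip (440,196) has moved about 12 mm past where it started and 89.8 mm from the far stop, so the gate is shut. The louvres are outward and the stub shows in the slot at the inner end (78,122).

```bash
python3 -c "
from station import order;print(order.sign_off())"
```

```text
the job is handed in; nothing more can be done
None
```

I turned the cartridge round and slid it back in stub first until it met the back stop, then shut the gate and handed the job in at about 37 s of the 72 s allowed; the hand-in gave no verdict.

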